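# Set the outer ring of a grow-light controller, leaving the inner knob alone

### The job

Set the light level on the grow-light controller: push the outer ring of its double knob gently down against its spring until it unlocks, without ramming it to the bottom, turn it clockwise until its pointer stands at the one long mark with the round end, and let go so that it springs back up and locks there. The winged inner knob on top is set already and must stay as it is, and nothing else on the bench may be disturbed.

Things in the scene. Friction and masses are not known exactly. Their poses are not given: they have to be found in the camera images.
- controller: white plastic box fixed to the bench, 160 mm (x) by 190 mm (y), top face 60 mm above the bench; origin on the bench under its centre, z up. On its top a double knob with a vertical axis: a black outer ring and, through and above it, an aluminium wing knob. Seven raised black marks at 41 to 54 mm from the axis, at +72, +48, +24, 0, -24, -48, -72 degrees from its +x (positive to its +y).
- target_mark (a point): the dot that ends the target mark, 68 mm from the knob's axis at -24 degrees in the controller's frame, on its top face. The target is the fifth of the seven marks going clockwise, the only one that is thicker, longer and round-ended.
- knob_axis (a point): point on the knob's axis at the level of the controller's top face (60 mm above the bench); axes as the controller's. The outer ring, when it sits highest, has above this level a skirt 76 mm in diameter at 14 to 20 mm (its top slopes from 18 mm at the rim to 20 mm) and an upright ribbed barrel 54 mm in diameter from 20 to 42 mm, the part to grip.
- barrel_mid (a point): middle of the ring's barrel, on the axis 27 mm over the controller's top face, when the ring sits midway in its slack. This point belongs to the box: the worn ring, skirt and barrel together, has 8 mm of idle up-and-down slack and may sit up to 4 mm higher or lower than this (not measured). It slides down through what slack is left at about 1 N before it meets its spring.
- wing_mid (a point): middle of the inner knob's wing, on the axis 56 mm over the controller's top face: a flat upright bar 70 mm long, 9 mm thick, from 48 to 64 mm over that face, on an 18 mm stem that rises through the ring. It overhangs the barrel by 8 mm at both ends, so fingers on the barrel must keep beside the wing (pads some 0.65 rad or more away from it). Its height does not change.
- ring (a joint): turn of the outer ring (rad), growing clockwise from above; the bright ridge on its skirt is its pointer, at 72 degrees minus this in the controller's frame. Marks and lock notches every 0.419 rad from 0 to 2.513, target 1.676, start 0 to 0.9. Up, a pin locks it in a notch; pushed 3.8 mm into its spring it turns freely. Let go near a notch it springs up and centres itself; it may start caught between two.
- press (a joint): how far the ring, its slack used up, is pushed into its spring (m): 0 up and locked, unlocked from about 0.0038, must not exceed 0.0057, bottom at 0.008. Spring: 1.3 N at first plus 3.3 N per mm: about 13.5 N just unlocks it, 16.5 N (4.6 mm) is right for turning, 20 N is too much. Gripping the barrel may already push a little. Push by the gripped barrel or with the fingertips on the skirt.
- inner (a joint): turn of the inner wing knob (rad), growing clockwise from above; at 0 the wing lies along the controller's x axis. It turns at a touch (0.01 N m). Starts between -0.5 and 0.5 and must stay.
- wing_tip (a point): point on top of the inner knob's wing, 33 mm from the axis towards one end and 64 mm above the controller's top face; it moves with the wing.
- jar_a: glass culture jar with a paper cap, 64 mm in diameter, 121 mm tall, standing loose beside the controller on its +y side; origin under its centre. A bystander.
- jar_b: the same kind of jar on the controller's -y side; origin under its centre. A bystander.
- dishes: loose stack of three flat round dishes, 90 mm in diameter, 45 mm tall, on the controller's far (+x) side; origin under its centre. A bystander.

How it is judged:
By the outcome, as a careful person would: the job done as asked, in the order asked, and still so for the second after the job is handed in, with the robot touching nothing.
It also fails if it takes over 72 s, if anything falls off the work surface, if the arm or the gripper's body presses on something with over 40 N, if the wrist force passes 120 N, or if a joint passes its speed limit or range.

### The arm

A 7-joint arm with a two-finger parallel gripper is mounted at the origin on the work surface. World frame = base frame: x ahead of the robot, y to its left, z up, the work surface at z = 0. Lengths are in m, angles in rad, forces in N, time in s.
With the tool pointing down it reaches from about 0.35 to 0.9 m from the base axis. Payload 8.1 kg.
Tool frame: the origin (TCP) lies midway between the tips of the shut fingers; the grasp point (between the pads) lies arm.grip_point_offset behind it (arm.grip_point_offset is the distance from the TCP to the grasp point, in m); y points along the fingers, z is the direction in which the jaws open and shut, and the axes are right-handed (so a half turn about y gives the same grasp; the last joint's range is limited). The gripper opens to 92 mm and grips with 3 to 60 N. Pads are 19 mm wide; open, the fingers measure 130 mm over their backs; the gripper's body (75 mm by 190 mm) begins 47 mm behind the grasp point.
Start: joints at [-1.374, 0.434, 0.025, 1.573, -0.012, 1.134, -0.075], TCP at [0.185, 0.597, 0.227] pointing down, gripper open.
Joint ranges: [-2.62, 2.62], [-0.44, 2.09], [-1.27, 1.32], [0.08, 2.57], [-1.32, 4.46], [0.12, 2], [-2.74, 2.74]. Speed limits (rad/s): [2.22, 2.22, 3.01, 3.01, 3.14, 3.14, 3.14].

### API

Orientations are given as a rotation vector (axis times angle).
In Python, from cell import arm, get_image, camera_info gives the robot as it stands.
- The arm moves only by the tool carry_out, never from a script. Its argument "steps" is one flat list of numbers, 5 for each row, row after row: the opening, from 0 (shut) to 1 (fully open), then the shift along the world's x, y, z in units of 0.1 m (1.0 is 0.1 m), then the turn about the world's z in units of 45 degrees (1.0 is 45 degrees). In form: [hand, dx, dy, dz, spin, hand, dx, dy, dz, spin, ...]. A call has 1 to 12 rows; each row is the pose to reach, as a shift and turn from the pose commanded when the call began; what a row does not reach only later rows make up. A row lasts 1/10 s, in which the tool goes at most 50 mm and 8.59 degrees, less where a joint would pass 70% of its speed; a pose out of reach is approached as far as the arm can. A call with a number of a shift or a turn outside -1 to 1 is refused whole. A call with a gripper value outside its range is refused whole. The fingers move at their own pace and stop on an object; "grip_force" is the grip in N (left out, the last holds). Time passes only in rows, so rows that repeat a pose let the fingers close. It gives the time, the measured TCP pose, the force and the opening at its end, in the units of the state.
- arm.observe(): the state, without advancing time (a new reading comes with each control period).
- get_image(name): name is "side" or "top"; returns (picture, depth): 384x512x3 uint8, red, green, blue; 384x512 float32, m along the optical axis (not along the pixel's ray), 0 where there is no reading.
- camera_info(name): a dict with "fovy" (degrees; the focal length in pixels is half the picture's height over the tangent of half this angle, whatever the lens; pixels are square), "cx", "cy" (the principal point, pixels), "R" (3x3) and "t" (3): a world point X has camera coordinates R X + t. Camera axes: x right, y down, z forward; pixel columns grow to the right and rows downward; lengths in m; the calibration is good to about 2 mm. A picture is of the moment at which its call begins. camera_info takes no time and is no camera call.
- arm.sign_off(): hands the job in, once; it reports no verdict.
The state is a dict: "clock": time; "joints": joint angles; "dq": joint speeds; "joint_efforts": joint torques, N m; "position": TCP position; "ee_rot": TCP orientation; "force": force on the tool from outside, world axes, zero at the start; "ft_torque": the same for the moment, N m; "width": opening from 0.0 (shut) to 1.0 (fully open).
Only numpy, scipy, OpenCV 4.12 (cv2) and the standard library are available. Lean on these libraries where they do the work, as an engineer would, in place of code of your own. Each camera call takes 0.05 s, during which the arm holds its last target. There are 200 camera calls.

## Working session

There is one attempt and no reset: what is moved stays moved. The work goes in short steps, Python scripts to look and compute and a tool call to move; the robot and the scene stay as the last step left them, time stands still between calls to the robot, and variables do not carry over. Pictures are saved under pics/ and viewed, about 8 in all and at most 12, crops included, and the job is handed in when it is done.

Besides the shell and the picture viewer there is one more tool, called after "Request:" as a command line: name --argument value ..., lists and objects as JSON in quotes. carry_out: Moves the arm, as the interface text tells. Shifts and turns lie within -1 to 1; 1 stands for 0.1 m of shift or 45 degrees of turn. Its arguments: {"type":"object","properties":{"steps":{"type":"array","items":{"type":"number"}},"grip_force":{"type":"number"}},"required":["steps"]}

```bash
mkdir -p pics
cat > h.py <<'E'
from cell import arm,get_image,camera_info
import numpy as np,cv2
def cam(n):
    c=camera_info(n);f=192/np.tan(np.radians(c["fovy"])/2);return f,c["cx"],c["cy"],np.array(c["R"]),np.array(c["t"])
def px2w(n,u,v,d):
    f,cx,cy,R,t=cam(n);return R.T@(np.array([(u-cx)/f*d,(v-cy)/f*d,d])-t)
def px_z(n,u,v,z):
    f,cx,cy,R,t=cam(n);o=-R.T@t;r=R.T@np.array([(u-cx)/f,(v-cy)/f,1]);return o+r*(z-o[2])/r[2]
def w2px(n,X):
    f,cx,cy,R,t=cam(n);p=R@np.array(X)+t;return p[0]/p[2]*f+cx,p[1]/p[2]*f+cy
E
python3 - <<'E'
from h import *
print(arm.observe(),arm.grip_point_offset)
ims=[]
for n in("top","side"):
    p,d=get_image(n);np.save(n+"_d.npy",d);cv2.imwrite(f"pics/{n}0.png",p[:,:,::-1]);print(n,camera_info(n))
E
```

```text
{'clock': 0.0, 'joints': array([-1.37361266,  0.4352049 ,  0.02498052,  1.57412607, -0.01163543,
        1.13400794, -0.07509134]), 'dq': array([-1.25616843e-05,  1.80622144e-03, -1.12405512e-03, -2.36853396e-04,
        1.04499504e-03,  9.32456774e-04,  4.25760510e-05]), 'joint_efforts': array([-1.17861258e-03, -6.67858672e+01,  9.84564275e-01, -3.14457464e+01,
       -6.06346875e-02,  4.30490007e-02,  1.66990621e-04]), 'position': array([0.18446311, 0.59660149, 0.22594509]), 'ee_rot': array([-1.5595512 ,  0.23550472, -0.23530929]), 'force': array([ 0.30220972, -0.79752482,  0.19326823]), 'ft_torque': array([0.04815474, 0.03413962, 0.05400481]), 'width': 0.9963262732436194} 0.0188
top {'fovy': 53.02526404340926, 'cx': 257.92530358734416, 'cy': 189.56425689971232, 'R': array([[-0.02196827, -0.99931175, -0.0298901 ],
       [-0.98739488,  0.02637426, -0.15606326],
       [ 0.15674418,  0.02608489, -0.98729471]]), 't': array([0.05949837, 0.65189062, 0.7816406 ])}
side {'fovy': 53.44122803192965, 'cx': 258.035813579179, 'cy': 191.62581053671803, 'R': array([[ 0.71616657, -0.69789492,  0.00693701],
       [-0.51666718, -0.5368239 , -0.6669896 ],
       [ 0.46921261,  0.47409153, -0.74503473]]), 't': array([-0.43494322,  0.42856456,  0.56309602])}
```

View pics/top0.png

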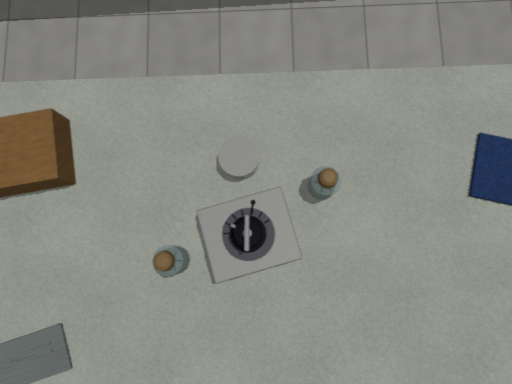

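View pics/side0.png

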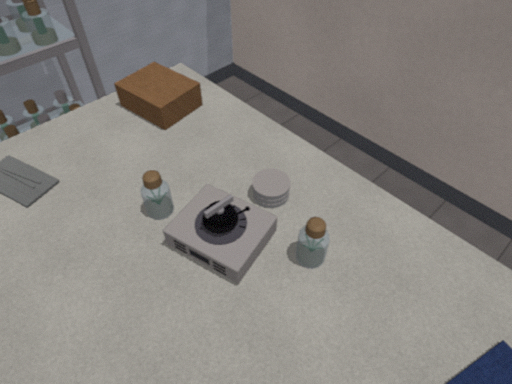

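The top view shows the controller at about (248,235), the knob at its centre, the target dot at (253,202), the wing nearly vertical in the image, and jars at (168,260) and (325,180). The side view agrees. I'll enlarge both.

Run:
```python
import cv2,numpy as np
a=cv2.imread("pics/top0.png")[185:285,192:308];b=cv2.imread("pics/side0.png")[180:280,160:280]
A=cv2.resize(a,None,fx=6,fy=6,interpolation=cv2.INTER_CUBIC);cv2.imwrite("pics/topc.png",A)
B=cv2.resize(b,None,fx=6,fy=6,interpolation=cv2.INTER_CUBIC);cv2.imwrite("pics/sidec.png",B)
d=np.load("top_d.npy");
from h import *
for u,v in[(248,250),(246,219),(206,212),(240,275),(290,262),(234,226),(272,200)]:print(u,v,px2w("top",u,v,d[v,u]).round(4))
```

```text
248 250 [0.5242 0.0638 0.1182]
246 219 [0.5843 0.0665 0.1214]
206 212 [0.6062 0.1551 0.0613]
240 275 [0.4734 0.0846 0.0597]
290 262 [ 0.4959 -0.0229  0.0012]
234 226 [0.5738 0.0939 0.0813]
272 200 [0.6285 0.0139 0.0602]
```

View pics/topc.png

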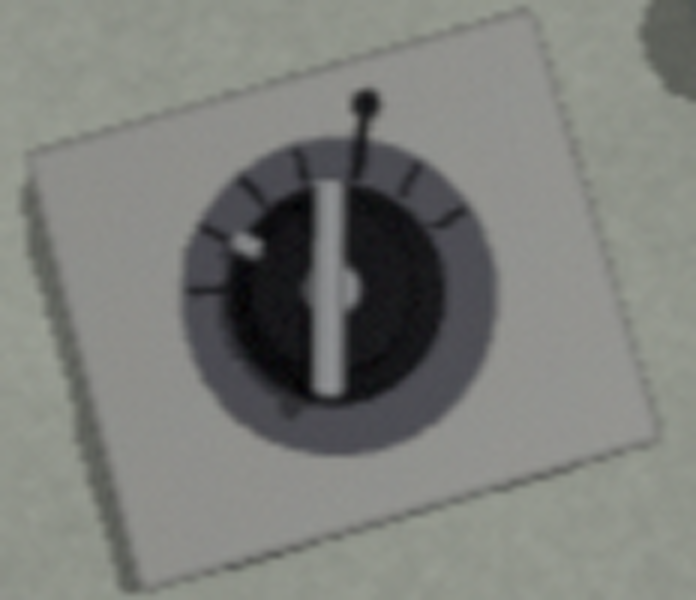

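View pics/sidec.png

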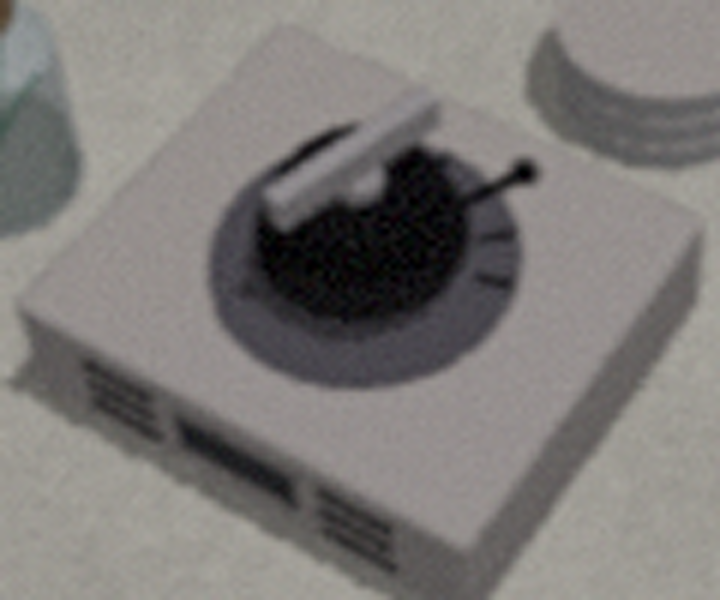

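Run:
```python
from h import *
def P(u,v,z,n="top"):
    o=(192,185) if n=="top" else(160,180)
    return px_z(n,o[0]+(u+.5)/6-.5,o[1]+(v+.5)/6-.5,z)
for n,cs in(("top",[(28,152),(530,8),(662,440),(140,590)]),("side",[(285,25),(704,228),(470,552),(20,310)])):
    c=[P(*q,.06,n) for q in cs];C=sum(c)/4
    print(n,"corners ctr",C.round(4),[np.linalg.norm(c[i]-c[i-1]).round(4) for i in range(4)],[np.degrees(np.arctan2(*(c[i]-c[i-1])[[1,0]])).round(1) for i in range(4)])
print("disc top",P(340,297,.06),"disc side",P(366,255,.06,"side"))
t=P(366,103,.06);t2=P(524,172,.06,"side");w=[P(330,182,.124),P(330,395,.124)];wm=(w[0]+w[1])/2
ws=[P(427,95,.124,"side"),P(275,195,.124,"side")]
print("dot",t,t2,"wing",w,wm,np.degrees(np.arctan2(*(w[0]-w[1])[[1,0]])),"side",ws,(ws[0]+ws[1])/2,np.degrees(np.arctan2(*(ws[0]-ws[1])[[1,0]])))
for zz in(.074,.078,.082): print("ptr",zz,P(247,245,zz))
d=np.load("top_d.npy")
# heights on barrel top, skirt, wing, box
pts=[]
for v in range(200,275):
  for u in range(210,290):
    if d[v,u]>0: pts.append(px2w("top",u,v,d[v,u]))
pts=np.array(pts);np.save("pts.npy",pts)
print(np.histogram(pts[:,2],bins=np.arange(.05,.14,.002)))
for n,(a,b) in dict(jarA=(165,262),jarB=(327,179),dish=(240,156)).items(): print(n,px2w("top",a,b,d[b,a]))
from scipy.spatial.transform import Rotation as Ro
print(Ro.from_rotvec(arm.observe()['ee_rot']).as_matrix().round(3))
```

```text
top corners ctr [0.5585 0.0661 0.06  ] [np.float64(0.158), np.float64(0.1863), np.float64(0.1584), np.float64(0.1878)] [np.float64(14.4), np.float64(-75.3), np.float64(-165.0), np.float64(104.5)]
side corners ctr [0.5563 0.0609 0.06  ] [np.float64(0.1576), np.float64(0.187), np.float64(0.1536), np.float64(0.1853)] [np.float64(15.3), np.float64(-76.1), np.float64(-165.3), np.float64(105.1)]
disc top [0.55742572 0.06590442 0.06      ] disc side [0.55893069 0.06512233 0.06      ]
dot [0.62585318 0.05540246 0.06      ] [0.62527435 0.0539991  0.06      ] wing [array([0.59206929, 0.06504117, 0.124     ]), array([0.52341171, 0.06623406, 0.124     ])] [0.5577405  0.06563762 0.124     ] -0.9953860470461005 side [array([0.5894639 , 0.06255122, 0.124     ]), array([0.5248807 , 0.06440514, 0.124     ])] [0.5571723  0.06347818 0.124     ] -1.6442702557768922
ptr 0.074 [0.57551299 0.09712548 0.074     ]
ptr 0.078 [0.57524815 0.0967498  0.078     ]
ptr 0.082 [0.5749833  0.09637413 0.082     ]Traceback (most recent call last):
  File "<stdin>", line 18, in <module>
  File "h.py", line 6, in px2w
    f,cx,cy,R,t=cam(n);return R.T@(np.array([(u-cx)/f*d,(v-cy)/f*d,d])-t)
                ~~~^^^
  File "h.py", line 4, in cam
    c=camera_info(n);f=192/np.tan(np.radians(c["fovy"])/2);return f,c["cx"],c["cy"],np.array(c["R"]),np.array(c["t"])
ValueError: time passes only in moves, steps and waits
```

```bash
sed -i 's/^def cam/import functools\n@functools.lru_cache\ndef cam/' h.py
python3 - <<'E'
from h import *
d=np.load("top_d.npy");A=np.array([.5577,.0655])
f,cx,cy,R,t=cam("top")
v,u=np.mgrid[195:280,200:300];dd=d[195:280,200:300]
X=np.stack([(u-cx)/f*dd,(v-cy)/f*dd,dd],-1)-t;X=X.reshape(-1,3)@R;X=X[dd.ravel()>0]
r=np.hypot(*(X[:,:2]-A).T);a=np.degrees(np.arctan2(X[:,1]-A[1],X[:,0]-A[0]))
off=abs((a+1.2+90)%180-90)>35
for lo,hi in((13,24),(29,31),(31,33),(33,36),(60,75)):
    q=X[off&(r>lo/1e3)&(r<hi/1e3),2];print(lo,hi,len(q),np.percentile(q,[10,50,90]).round(4))
for n,(a,b) in dict(jarA=(165,262),jarB=(327,179),dish=(240,156)).items(): print(n,px2w("top",a,b,d[b,a]).round(3))
from scipy.spatial.transform import Rotation as Ro
M=Ro.from_rotvec(arm.observe()['ee_rot']).as_matrix();print(M.round(3),np.degrees(np.arctan2(M[1,2],M[0,2])))
E
```

```text
13 24 197 [0.1007 0.1021 0.104 ]
29 31 35 [0.0779 0.0804 0.0918]
31 33 55 [0.078  0.0795 0.0811]
33 36 99 [0.0769 0.0787 0.0808]
60 75 886 [0.0587 0.0605 0.0623]
jarA [0.505 0.225 0.123]
jarB [ 0.66  -0.096  0.121]
dish [0.731 0.082 0.045]
[[ 0.955 -0.     0.295]
 [-0.295 -0.001  0.955]
 [ 0.    -1.    -0.001]] 72.81806577392214
```

Request:
carry_out --steps '[1, 0.25, -0.35, 0.2, 0.1, 1, 0.5, -0.7, 0.3, 0.25, 1, 0.75, -1, 0.3, 0.4]'

```text
clock: 0.4
position: [0.2606, 0.4961, 0.2579]
ee_rot: [-1.569, -0.016, 0.014]
force: [0.6, 1.0, 0.1]
width: 1.002
```

Request:
carry_out --steps '[1, 0.25, -0.35, 0, 0.15, 1, 0.5, -0.7, 0, 0.3, 1, 0.7, -1, 0, 0.4]'

```text
clock: 0.7
position: [0.3309, 0.3947, 0.2565]
ee_rot: [-1.556, -0.26, 0.26]
force: [0.0, -0.1, -0.5]
width: 1.002
```

Request:
carry_out --steps '[1, 0.25, -0.35, 0, 0.15, 1, 0.5, -0.7, 0, 0.3, 1, 0.7, -1, 0, 0.4]'

```text
clock: 1.0
position: [0.4007, 0.2947, 0.2566]
ee_rot: [-1.512, -0.506, 0.506]
force: [0.3, -0.6, 0.9]
width: 0.999
```

Request:
carry_out --steps '[1, 0.25, -0.35, 0, 0, 1, 0.5, -0.7, 0, 0, 1, 0.7, -1, 0, 0]'

```text
clock: 1.3
position: [0.4706, 0.1947, 0.2566]
ee_rot: [-1.512, -0.502, 0.502]
force: [1.5, -0.5, 0.0]
width: 1.002
```

Request:
carry_out --steps '[1, 0.25, -0.35, 0, 0, 1, 0.5, -0.7, 0, 0, 1, 0.7, -1, 0, 0, 1, 0.7, -1, 0, 0, 1, 0.7, -1, 0, 0]'

```text
clock: 1.8
position: [0.5395, 0.0964, 0.2563]
ee_rot: [-1.512, -0.501, 0.502]
force: [0.1, 0.5, -0.3]
width: 1.001
```

Request:
carry_out --steps '[0.8, 0.18, -0.31, -0.3, 0, 0.8, 0.18, -0.31, -0.7, 0, 0.8, 0.18, -0.31, -1, 0, 0.8, 0.18, -0.31, -1, 0, 0.8, 0.18, -0.31, -1, 0]'

```text
clock: 2.3
position: [0.5572, 0.0675, 0.1572]
ee_rot: [-1.511, -0.504, 0.505]
force: [-0.1, -0.2, 0.8]
width: 0.798
```

Request:
carry_out --steps '[0.8, 0, 0, -0.2, 0, 0.8, 0, 0, -0.4, 0, 0.75, 0, 0, -0.55, 0, 0.75, 0, 0, -0.55, 0, 0.75, 0, 0, -0.55, 0, 0.75, 0, 0, -0.55, 0]'

```text
clock: 2.9
position: [0.5588, 0.0667, 0.1036]
ee_rot: [-1.512, -0.506, 0.501]
force: [-0.6, 0.2, -0.7]
width: 0.753
```

Run:
```python
from h import *
p,d=get_image("side");b=p[150:270,150:300,::-1]
cv2.imwrite("pics/s1.png",cv2.resize(b,None,fx=5,fy=5,interpolation=cv2.INTER_CUBIC))
o=arm.observe();print(o['position'],o['joints'].round(2),o['force'],o['ft_torque'])
```

```text
[0.55861325 0.06651924 0.10335848] [-0.32  0.47  0.15  1.88 -0.09  0.8   2.09] [0.72131275 0.16479937 0.592467  ] [0.04029405 0.08125181 0.00953876]
```

View pics/s1.png

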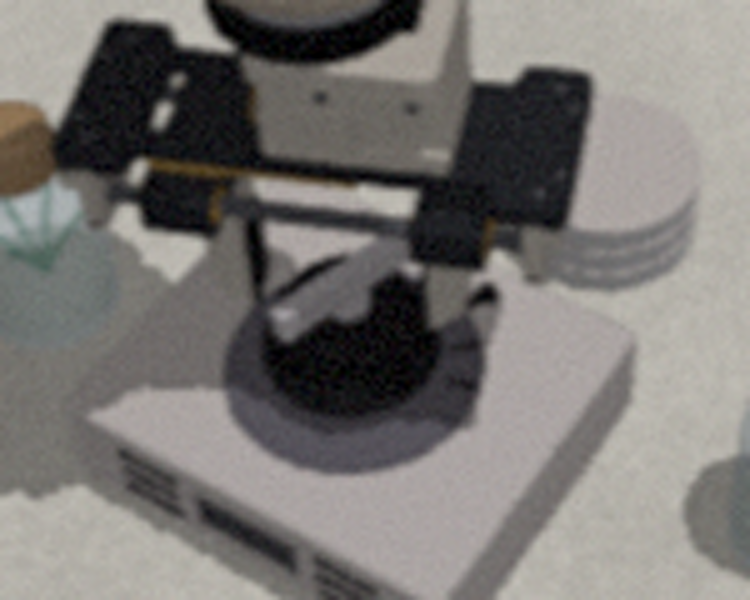

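Request:
carry_out --steps '[0.7, -0.01, -0.01, -0.1, 0, 0.7, -0.01, -0.01, -0.2, 0, 0.7, -0.01, -0.01, -0.2, 0, 0.7, -0.01, -0.01, -0.2, 0, 0.7, -0.01, -0.01, -0.2, 0, 0.7, -0.01, -0.01, -0.2, 0]'

```text
clock: 3.55
position: [0.5568, 0.0651, 0.0819]
ee_rot: [-1.512, -0.503, 0.503]
force: [0.2, -0.4, 0.4]
width: 0.699
```

Request:
carry_out --steps '[0.62, 0, 0, 0, 0, 0.57, 0, 0, 0, 0, 0.53, 0, 0, 0, 0, 0.53, 0, 0, 0, 0, 0.5, 0, 0, 0, 0, 0.5, 0, 0, 0, 0, 0.5, 0, 0, 0, 0, 0.5, 0, 0, 0, 0]' --grip_force 20

```text
clock: 4.35
position: [0.557, 0.0649, 0.0819]
ee_rot: [-1.512, -0.503, 0.503]
force: [2.8, -2.3, 1.4]
width: 0.584
```

Request:
carry_out --steps '[0.5, 0, 0, -0.03, 0, 0.5, 0, 0, -0.06, 0, 0.5, 0, 0, -0.06, 0, 0.5, 0, 0, -0.06, 0]'

```text
clock: 4.75
position: [0.5569, 0.0649, 0.0754]
ee_rot: [-1.512, -0.503, 0.503]
force: [3.2, -3.9, 0.1]
width: 0.584
```

Request:
carry_out --steps '[0.5, 0, 0, -0.02, 0, 0.5, 0, 0, -0.02, 0, 0.5, 0, 0, -0.02, 0]'

```text
clock: 5.05
position: [0.5569, 0.0648, 0.0736]
ee_rot: [-1.512, -0.503, 0.503]
force: [2.5, -4.3, 1.4]
width: 0.586
```

Request:
carry_out --steps '[0.5, 0, 0, -0.015, 0, 0.5, 0, 0, -0.015, 0, 0.5, 0, 0, -0.015, 0]'

```text
clock: 5.35
position: [0.557, 0.0649, 0.0723]
ee_rot: [-1.512, -0.503, 0.502]
force: [3.2, -3.7, 3.9]
width: 0.583
```

Request:
carry_out --steps '[0.5, 0, 0, -0.01, 0, 0.5, 0, 0, -0.015, 0, 0.5, 0, 0, -0.015, 0, 0.5, 0, 0, -0.015, 0]'

```text
clock: 5.75
position: [0.557, 0.0649, 0.071]
ee_rot: [-1.512, -0.503, 0.502]
force: [1.9, -4.3, 6.7]
width: 0.586
```

Request:
carry_out --steps '[0.5, 0, 0, -0.01, 0, 0.5, 0, 0, -0.015, 0, 0.5, 0, 0, -0.015, 0, 0.5, 0, 0, -0.015, 0]'

```text
clock: 6.15
position: [0.557, 0.0649, 0.0698]
ee_rot: [-1.512, -0.504, 0.502]
force: [1.2, -4.7, 9.9]
width: 0.583
```

Run:
```python
from h import *
for i in range(4):
    o=arm.observe();print(o['position'].round(4),o['force'].round(1),o['ft_torque'].round(2)); get_image("top")
```

```text
[0.557  0.0649 0.0698] [ 1.2 -4.7  9.9] [-0.94 -0.22  0.03]
[0.557  0.0649 0.0698] [ 0.5 -4.6  9.6] [-0.94 -0.16 -0.04]
[0.557  0.0649 0.0698] [ 1.2 -5.1  9.5] [-0.9  -0.2   0.02]
[0.557  0.0649 0.0698] [ 1.3 -4.5 10.2] [-0.9  -0.16 -0.04]
```

Request:
carry_out --steps '[0.5, 0, -0.003, -0.01, 0, 0.5, 0, -0.005, -0.018, 0, 0.5, 0, -0.005, -0.018, 0, 0.5, 0, -0.005, -0.018, 0]'

```text
clock: 6.75
position: [0.5571, 0.0649, 0.0683]
ee_rot: [-1.511, -0.504, 0.502]
force: [-0.5, -2.9, 12.4]
width: 0.584
```

Request:
carry_out --steps '[0.5, 0, 0, -0.01, 0, 0.5, 0, 0, -0.01, 0, 0.5, 0, 0, -0.01, 0]'

```text
clock: 7.05
position: [0.5571, 0.0649, 0.0674]
ee_rot: [-1.511, -0.504, 0.502]
force: [-1.3, -2.9, 15.0]
width: 0.584
```

Request:
carry_out --steps '[0.5, 0, 0, -0.005, 0, 0.5, 0, 0, -0.005, 0, 0.5, 0, 0, -0.005, 0]'

```text
clock: 7.35
position: [0.5571, 0.0649, 0.067]
ee_rot: [-1.511, -0.504, 0.502]
force: [-0.6, -3.9, 15.1]
width: 0.583
```

Request:
carry_out --steps '[0.5, 0, 0, 0, -0.04, 0.5, 0, 0, 0, -0.08, 0.5, 0, 0, 0, -0.12, 0.5, 0, 0, 0, -0.16, 0.5, 0, 0, 0, -0.2, 0.5, 0, 0, 0, -0.2, 0.5, 0, 0, 0, -0.2]'

```text
clock: 8.05
position: [0.557, 0.065, 0.067]
ee_rot: [-1.537, -0.382, 0.38]
force: [-1.6, -3.6, 15.5]
width: 0.583
```

Run:
```python
from h import *
p,d=get_image("top");b=p[185:285,192:308,::-1]
cv2.imwrite("pics/t1.png",cv2.resize(b,None,fx=6,fy=6,interpolation=cv2.INTER_CUBIC))
o=arm.observe();print(o['position'].round(4),o['force'].round(1),o['ft_torque'].round(2),o['joints'].round(2))
```

```text
[0.557 0.065 0.067] [ 0.1 -1.7 16.3] [-0.64  0.3  -0.02] [-0.34  0.52  0.18  1.91 -0.13  0.72  1.97]
```

View pics/t1.png

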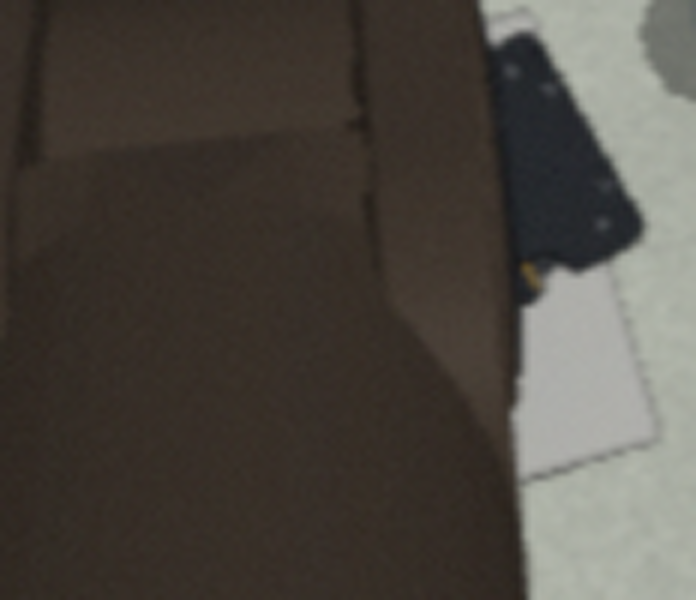

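Request:
carry_out --steps '[0.5, 0, 0, 0, -0.08, 0.5, 0, 0, 0, -0.16, 0.5, 0, 0, 0, -0.24, 0.5, 0, 0, 0, -0.32, 0.5, 0, 0, 0, -0.4, 0.5, 0, 0, 0, -0.45, 0.5, 0, 0, 0, -0.45]'

```text
clock: 8.8
position: [0.557, 0.0652, 0.0669]
ee_rot: [-1.567, -0.104, 0.102]
force: [-0.7, -3.0, 16.7]
width: 0.583
```

Run:
```python
from h import *
from scipy.spatial.transform import Rotation as Ro
o=arm.observe();print(o['position'].round(4),o['force'].round(1),o['ft_torque'].round(2))
M=Ro.from_rotvec(o['ee_rot']).as_matrix();print(np.degrees(np.arctan2(M[1,2],M[0,2])))
```

```text
[0.557  0.0652 0.0669] [-0.7 -3.  16.7] [-0.48  0.29 -0.04]
97.50174941640144
```

Request:
carry_out --steps '[0.5, 0, 0, 0, -0.08, 0.5, 0, 0, 0, -0.16, 0.5, 0, 0, 0, -0.24, 0.5, 0, 0, 0, -0.32, 0.5, 0, 0, 0, -0.4, 0.5, 0, 0, 0, -0.45, 0.5, 0, 0, 0, -0.45]'

```text
clock: 9.5
position: [0.557, 0.0655, 0.0669]
ee_rot: [-1.562, 0.174, -0.175]
force: [-1.9, -1.0, 16.1]
width: 0.58
```

Request:
carry_out --steps '[0.5, 0, 0, 0, -0.08, 0.5, 0, 0, 0, -0.16, 0.5, 0, 0, 0, -0.24, 0.5, 0, 0, 0, -0.32, 0.5, 0, 0, 0, -0.4, 0.5, 0, 0, 0, -0.465, 0.5, 0, 0, 0, -0.465, 0.5, 0, 0, 0, -0.465]'

```text
clock: 10.3
position: [0.5571, 0.0658, 0.0669]
ee_rot: [-1.52, 0.458, -0.46]
force: [-0.9, -0.9, 16.3]
width: 0.583
```

Run:
```python
from h import *
from scipy.spatial.transform import Rotation as Ro
p,d=get_image("side");b=p[180:270,170:290,::-1]
cv2.imwrite("pics/s2.png",cv2.resize(b,None,fx=6,fy=6,interpolation=cv2.INTER_CUBIC))
o=arm.observe();print(o['position'].round(4),o['force'].round(1),o['ft_torque'].round(2))
M=Ro.from_rotvec(o['ee_rot']).as_matrix();print(np.degrees(np.arctan2(M[1,2],M[0,2])))
```

```text
[0.5571 0.0658 0.0669] [-1.3 -0.4 16.2] [-0.16  0.23  0.01]
56.42875712788848
```

View pics/s2.png

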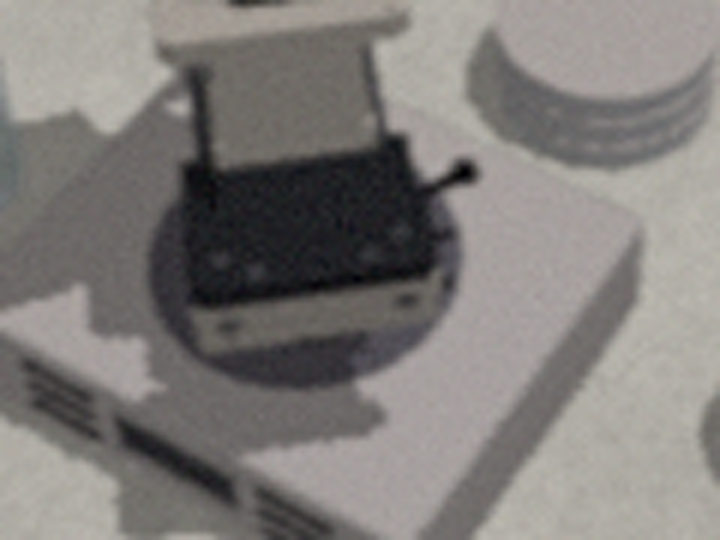

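The hand hides the pointer in this view; only the dot at (462,172) shows. The force is steady at about 16 N. Next I raise the hand, still gripping, until the spring is relaxed, and then open.

Request:
carry_out --steps '[0.5, 0, 0, 0, 0, 0.5, 0, 0, 0.02, 0, 0.5, 0, 0, 0.04, 0, 0.5, 0, 0, 0.06, 0, 0.5, 0, 0, 0.075, 0, 0.5, 0, 0, 0.075, 0, 0.5, 0, 0, 0.075, 0]'

```text
clock: 11.05
position: [0.557, 0.0657, 0.0734]
ee_rot: [-1.52, 0.458, -0.459]
force: [4.4, 2.8, 3.6]
width: 0.587
```

Run:
```python
from h import *
o=arm.observe();print(o['position'].round(4),o['force'].round(1),o['ft_torque'].round(2))
```

```text
[0.557  0.0657 0.0734] [4.4 2.8 3.6] [ 0.7  -0.95  0.04]
```

Request:
carry_out --steps '[0.5, 0, 0, 0.02, 0, 0.5, 0, 0, 0.02, 0, 0.6, 0, 0, 0.02, 0, 0.65, 0, 0, 0.02, 0, 0.7, 0, 0, 0.02, 0, 0.75, 0, 0, 0.02, 0, 0.75, 0, 0, 0.02, 0, 0.75, 0, 0, 0.02, 0]'

```text
clock: 11.85
position: [0.5563, 0.0645, 0.0753]
ee_rot: [-1.522, 0.46, -0.459]
force: [-0.4, -0.7, -0.2]
width: 0.749
```

Request:
carry_out --steps '[0.75, 0, 0, 0.1, 0, 0.75, 0, 0, 0.3, 0, 0.75, 0, 0, 0.6, 0, 0.75, 0, 0, 1, 0, 0.75, 0, 0, 1, 0, 0.75, 0, 0, 1, 0]'

```text
clock: 12.45
position: [0.5572, 0.0647, 0.1768]
ee_rot: [-1.52, 0.458, -0.461]
force: [-0.6, 0.1, -0.3]
width: 0.75
```

Request:
carry_out --steps '[0.75, -0.3, 0, 0.3, 0, 0.75, -0.7, 0, 0.5, 0, 0.75, -1, 0, 0.5, 0, 0.75, -1, 0, 0.5, 0]'

```text
clock: 12.85
position: [0.4526, 0.0645, 0.2248]
ee_rot: [-1.522, 0.462, -0.456]
force: [-0.4, 0.1, -0.2]
width: 0.75
```

Request:
carry_out --steps '[0.75, -0.3, 0.3, 0.3, 0, 0.75, -0.5, 0.7, 0.5, 0, 0.75, -0.5, 1, 0.5, 0, 0.75, -0.5, 1, 0.5, 0]'

```text
clock: 13.25
position: [0.4061, 0.1693, 0.2753]
ee_rot: [-1.521, 0.454, -0.454]
force: [-0.2, 0.1, 0.0]
width: 0.748
```

Request:
carry_out --steps '[0.75, 0, 0.5, 0, 0, 0.75, 0, 1, 0, 0, 0.75, 0, 1, 0, 0]'

```text
clock: 13.55
position: [0.4056, 0.2709, 0.2739]
ee_rot: [-1.523, 0.455, -0.453]
force: [-0.4, -0.8, 0.3]
width: 0.748
```

Run:
```python
from h import *
p,d=get_image("top");np.save("td2.npy",d);b=p[185:285,192:308,::-1]
cv2.imwrite("pics/t2.png",cv2.resize(b,None,fx=6,fy=6,interpolation=cv2.INTER_CUBIC))
```

```text
(no output)
```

View pics/t2.png

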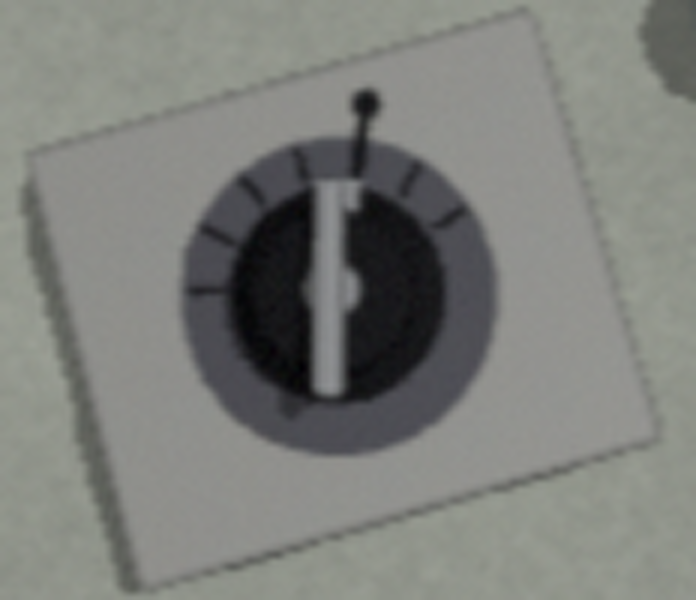

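Pointer is now beside the wing's upper end at about (353,192), just below the target mark at (360,175), and the wing has not moved (330,182)–(330,395). I'll check the pointer and ring height numerically, with a side view as well.

Run:
```python
from h import *
A=np.array([.5577,.0655]);d=np.load("td2.npy")
f,cx,cy,R,t=cam("top")
v,u=np.mgrid[195:280,200:300];dd=d[195:280,200:300]
X=(np.stack([(u-cx)/f*dd,(v-cy)/f*dd,dd],-1)-t).reshape(-1,3)@R;X=X[dd.ravel()>0]
r=np.hypot(*(X[:,:2]-A).T);a=np.degrees(np.arctan2(X[:,1]-A[1],X[:,0]-A[0]));off=abs((a+1.2+90)%180-90)>35
for lo,hi in((13,24),(31,33),(33,36)): print(lo,np.median(X[off&(r>lo/1e3)&(r<hi/1e3),2]).round(4))
zs=.079
for th in(-6,-8.8,-12,-15):
    c=np.cos(np.radians(th));s=np.sin(np.radians(th))
    for rr in(.030,.037):
        q=w2px("top",[A[0]+rr*c,A[1]+rr*s,zs]);print(th,rr,[round((q[0]-192+.5)*6),round((q[1]-185+.5)*6)])
p,d=get_image("side");b=p[180:270,170:290,::-1]
cv2.imwrite("pics/s3.png",cv2.resize(b,None,fx=6,fy=6,interpolation=cv2.INTER_CUBIC))
for z in(.074,.079): print("side ptr pred",[round((x-o+.5)*6) for x,o in zip(w2px("side",[A[0]+.034*np.cos(-.1536),A[1]+.034*np.sin(-.1536),z]),(170,180))])
```

```text
13 0.0956
31 0.0728
33 0.0722
-6 0.03 [346, 207]
-6 0.037 [348, 187]
-8.8 0.03 [350, 208]
-8.8 0.037 [353, 188]
-12 0.03 [355, 208]
-12 0.037 [359, 189]
-15 0.03 [360, 209]
-15 0.037 [364, 190]
side ptr pred [382, 189]
side ptr pred [382, 180]
```

View pics/s3.png

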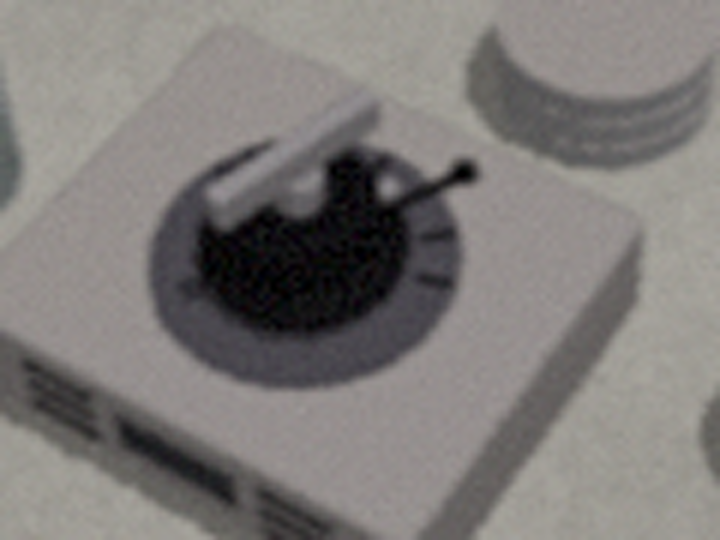

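Run:
```python
from h import *
for n,boxes in(("top",[(300,150,350,205),(215,130,265,185)]),("side",[(295,210,335,270),(248,165,295,208),(135,165,178,222)])):
    p,_=get_image(n);q=cv2.imread(f"pics/{n}0.png")[:,:,::-1]
    for a,b,c,e in boxes:
        s,_=cv2.phaseCorrelate(q[b:e,a:c].mean(2),p[b:e,a:c].mean(2).astype(float));print(n,(a,b),np.round(s,2),np.abs(q[b:e,a:c].astype(int)-p[b:e,a:c]).mean().round(1))
# wing shift
p,_=get_image("top");q=cv2.imread("pics/top0.png")[:,:,::-1]
for b,e in((212,228),(238,254)): print("wing",[ (lambda g:(g*np.arange(238,258)).sum()/g.sum())(np.clip(i[b:e,238:258].mean((0,2))-90,0,None)).round(2) for i in(q,p)])
o=arm.observe();print(o['clock'],o['force'].round(1))
```

```text
top (300, 150) [-0.03  0.06] 1.1
top (215, 130) [ 0.01 -0.03] 1.0
side (295, 210) [-0.04  0.03] 2.6
side (248, 165) [0.04 0.55] 2.5
side (135, 165) [ 0.53 -0.02] 2.6
wing [np.float64(246.5), np.float64(246.53)]
wing [np.float64(246.36), np.float64(246.38)]
13.8 [0.  0.4 0. ]
```

```bash
python3 -c "
from cell import arm
print(arm.sign_off())"
```

```text
the job is handed in; nothing more can be done
None
```

I set the ring to the target mark and handed the job in at about 14 s. I did not test the lock directly, for example by re-gripping the ring and trying to turn it.

**What I did:** I gripped the barrel beside the wing with 20 N and pushed down through the slack to about 16 N on the spring. The highest reading was 16.7 N. I then turned the ring about 70° clockwise, raised the hand so the ring could spring up, let go and moved clear.

**Last checks:**
- **Pointer:** it lines up with the round-ended mark in both cameras, to within about 1–2°.
- **Wing:** it moved less than 0.05 px in the top view, so it is where it was.
- **Jars and dishes:** they show no real movement. Two side-view crops, around the jar on the +y side and the dishes, gave a 0.5 px shift. Both shifts are along an odd-sized side of the crop, so I took them as artefacts. The top view shows none for the dishes.

**Loose ends:**
- **Ring height:** the ring now sits about 6.5 mm lower than at the start. That fits it resting low in its slack. The height alone can't rule out the ring being caught unlocked.
- **Lock:** I judged it locked from the spring force falling away as I raised the hand, and from the pointer position.
- **Stray force:** one reading during the lift was 3.6 N, about 2 N more than on the way down at the same height. It was gone after I raised the hand 2 mm more and opened it, and I did not find the cause.

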